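# Clamp the honing stone and lay the skiving knife's flat back flush on it

### The arm

A 6-joint arm with a two-finger parallel gripper is mounted at the origin on the work surface. World frame = base frame: x ahead of the robot, y to its left, z up, the work surface at z = 0. Lengths are in m, angles in rad, forces in N, time in s.
With the tool pointing down it reaches from about 0.275 to 0.825 m from the base axis. Payload 4.9 kg.
Tool frame: the origin (TCP) lies at the very end of the fingers, on their centre line; the grasp point (between the pads) lies 19 mm behind it; z points along the fingers, y is the direction in which the jaws open and shut (so a half turn about z gives the same grasp; the last joint's range is limited). The gripper opens to 85 mm and grips with 20 to 120 N. Pads are 22 mm wide; open, the fingers measure 114 mm over their backs; the gripper's body (76 mm by 85 mm) begins 54 mm behind the grasp point. The pads swing forward as they close: fully open they stand 13 mm farther back than shut.
Start: joints at [-1.426, 0.326, -0.193, 1.052, 0, 1.437], TCP at [0.151, -0.529, 0.231] pointing down, gripper open.
Joint ranges: [-2.65, 2.65], [-0.97, 1.79], [-1.3, 1.35], [-1.93, 2.1], [-1.47, 1.37], [-3.14, 3.14]. Speed limits (rad/s): [2.57, 2.57, 3.14, 3.14, 3.14, 3.14].

### API

Orientations are given as a unit quaternion [w, x, y, z].
In Python, from rig import env gives the robot as it stands. The module is installed in compiled form; this text tells all that it offers.
- The arm moves only by the tool step_arm, never from a script. Its argument "steps" is a list of rows, each an object with "slide": the shift along the tool's x, y, z in cm, a list of three; "delta_rot": the turn, a rotation vector about the tool's x, y, z in rad, a list of three. A call has 1 to 20 rows; each row shifts and turns the commanded pose from where the row before left it, along the tool's axes as they then stand; what a row does not reach is not made up. A row lasts 1/10 s, in which the tool goes at most 50 mm and 8.59 degrees, less where a joint would pass 70% of its speed; a pose out of reach is approached as far as the arm can. A call with a gripper value outside its range is refused whole. "gripper" is the closure, from -1 (fully open) to 1 (shut), so that 0 is half open, set as the call begins (left out, the last holds). The fingers move at their own pace and stop on an object; "force" is the grip in N (left out, the last holds). Time passes only in rows, so rows that do not move let the fingers close. It gives the time, the measured TCP pose, the force and the opening at its end, in the units of the state.
- env.state(): the state, without advancing time (a new reading comes with each control period).
- env.get_image(name): name is "scene" or "top" or "wrist"; returns a dict with "color" (400x640x3 uint8, red, green, blue), "fx", "fy", "cx", "cy" (pixels), "R" (3x3) and "t" (3): a world point X has camera coordinates R X + t. Camera axes: x right, y down, z forward; pixel columns grow to the right and rows downward; lengths in m; the calibration is good to about 2 mm. A picture is of the moment at which its call begins. There is no depth.
- env.hand_in(): hands the job in, once; it reports no verdict.
The state is a dict: "t": time; "qpos": joint angles; "qd": joint speeds; "joint_efforts": joint torques, N m; "position": TCP position; "orientation": TCP orientation; "wrist_force": force on the tool from outside, world axes, zero at the start; "torque": the same for the moment, N m; "grip_width": opening from 0.0 (shut) to 1.0 (fully open).
Only numpy, scipy, OpenCV 4.12 (cv2) and the standard library are available. Lean on these libraries where they do the work, as an engineer would, in place of code of your own. Each camera call takes 0.05 s, during which the arm holds its last target. There are 200 camera calls.

### The job

The honing stone has been loaded in its tilted stand but not yet clamped: push the red clamp lever down until it is fully home. Then pick the skiving knife off its rest by the handle, tilt it to the slope of the stone and lay the flat back of the blade flush on the stone, the whole blade on it, pointing up the slope with the handle hanging clear beyond the stone's low end. Finish while still gripping the handle and pressing the blade lightly but firmly (a few newtons) and steadily on the stone, and leave the other things on the bench where they are.

Things in the scene. Friction and masses are not known exactly. Their poses are not given: they have to be found in the camera images.
- stand: Dark iron tilting stand for a honing stone, fixed to the bench; base plate 240 x 130 x 12 mm. Origin: centre of its underside. x points from the stone's low end (nearer the robot) to its high end; z up. The aluminium tray hinges about a level axis at x = -100 mm, 55 mm above the bench, and is locked at a slope of 0.17 to 0.36 rad that differs each time; it does not yield to pushing.
- stone: Honing stone (light grey over brown), 150 x 70 x 24 mm, with the sloping tray that carries it. Origin: centre of its underside; x up the slope along its length, y across, z square out of the working face, 24 mm from the origin. Beyond the low end (x = -75 mm) are an 8 mm stop, 13 mm below the face, and the tray, which ends at -90 mm; then free air for handle and fingers (face about 90 mm above the bench there).
- stone_face (a point): Centre of the stone's working face, axes as stone (z square out of the face).
- clamp_lever (a joint): Angle of the red cam lever that closes the steel jaw on the stone's high end: 0 = fully down beside the stone on its +y side, parallel to it (clamped); grows as it stands up (starts at 0.75 to 1.1). Friction: about 2.2 N at the pad; stays where it is left; hard stop at 0.
- lever_pad (a point): Middle of the top of the red finger pad at the lever's end (pad 40 mm along the lever x 22 wide x 10 thick); 115 mm from the pivot along the lever, 14 mm above the lever's centre line. Its frame turns with the lever: x points from the pad to the pivot, z out of the pad's top; parallel to the stone's x and z when down.
- lever_pivot (a point): Point on the axis of the clamp lever's shaft, in the lever's plane, 66 mm from the stone's mid line on its +y side, near the high end. The axis is parallel to the stone's y. Frame turns with the lever, as lever_pad.
- knife: Skiving knife, 130 g. Origin: middle of the handle, on its axis; x to the cutting edge, z up as it lies on the rest. Wooden handle with brass ferrule, x = -52 to +52 mm, 26 wide x 24 high, flat sides; steel neck to +82; blade +82 to +142, 36 wide x 4 thick. The flat back is the blade's underside, 2 mm below the axis; the handle's is 12 mm below, so it must stay off the stone. Balances near +50 mm.
- handle_grip (a point): Good place to grip the handle from above across its 26 mm width: on its axis, 20 mm ahead of the origin; free on all sides of the rest's posts.
- blade_tip (a point): Middle of the cutting edge, on the flat back (142.5 mm ahead of the knife's origin, 2 mm below the axis); axes as the knife.
- blade_heel (a point): Middle of the blade's rear end, on the flat back (82.5 mm ahead of the origin, 2 mm below the axis); axes as the knife.
- rest: Dark wooden knife rest, fixed; base 160 x 80 x 10 mm. One post under the handle's tail and one under the blade, each with lips up to 9 mm high beside the knife: lift straight up at least 15 mm first. Origin: on its underside, 40 mm ahead of the centre; the knife lies level along its x, handle to -x, axis 45 mm above the bench.
- maul: Bystander: maul, white head and black handle, 220 mm tall, standing on the granite slab at the back (slab 30 mm high). Origin: centre of its underside.
- oil_bottle: Bystander: white bottle of honing oil, 42 mm across, 125 mm tall, between the stand and the rest. Origin: centre of its underside.
- wax_tin: Bystander: flat wax tin, brass sides and pale lid, 60 mm across, 30 mm tall, between the stand and the rest. Origin: centre of its underside.
- beveller: Bystander: edge beveller with a wooden handle, 160 mm long, lying at the robot's left.
- strop: Bystander: paddle strop, wood with a brown leather face, 300 x 55 x 15 mm, lying at the robot's right.
- glue_jar: Bystander: jar with a red lid, 64 mm across, 85 mm tall, at the back right. Origin: centre of its underside.
Not all that is in view belongs to the job. Leave any green look-alike of the rest alone.

How it is judged:
On the way, in this order (a step that is already met when the one before it is completed fails the run):
1. the clamp lever is pushed fully home (value of joint clamp_lever below 0.08 rad), for 0.2 s.
2. the knife is gripped and lifted clear of its rest (contact force between the fingers and knife above 3 N and distance of knife from where it was at the start of the episode above 0.03 m and contact force between knife and rest below 0.1 N), for 0.1 s.
At the end, for the whole second after the job is handed in: Lever within 0.08 rad of home; knife gripped, off its rest, still; blade pressing the stone with 2 to 25 N, back within 0.05 rad and tip and heel within 2 mm of the face, pointing up the slope within 0.2 rad, heel by the low end, within 20 mm of the mid line, at most 3 mm past the end (value of joint clamp_lever below 0.08 rad and contact force between the fingers and knife above 3 N and contact force between knife and stone between 2 and 25 N and angle between the z axis of knife and the z axis of stone, either way round below 0.05 rad and angle between the x axis of knife and the x axis of stone, either way round below 0.2 rad and z of blade_tip in the frame of stone_face between -0.002 and 0.002 m and y of blade_tip in the frame of stone_face between -0.02 and 0.02 m and x of blade_tip in the frame of stone_face between -0.078 and 0.078 m and z of blade_heel in the frame of stone_face between -0.002 and 0.002 m and y of blade_heel in the frame of stone_face between -0.02 and 0.02 m and x of blade_heel in the frame of stone_face between -0.078 and 0.078 m and x of blade_heel in the frame of stone_face below -0.03 m and contact force between knife and rest below 0.1 N and linear speed of knife below 0.02 m/s and angular speed of knife below 0.1 rad/s); the arm keeps its last pose, push and grip.
It fails at once if another thing on the bench is moved by more than 30 mm (distance of any of maul, oil_bottle, wax_tin, beveller, strop, glue_jar from where it was at the start of the episode above 0.03 m).
It fails at once if the knife is forced onto the stone with more than 45 N (contact force between knife and stone above 45 N).
It also fails if it takes over 54 s, if anything falls off the work surface, if the arm or the gripper's body presses on something with over 40 N, if the wrist force passes 120 N, or if a joint passes its speed limit or range.

## Working session

There is one attempt and no reset: what is moved stays moved. The work goes in short steps, Python scripts to look and compute and a tool call to move; the robot and the scene stay as the last step left them, time stands still between calls to the robot, and variables do not carry over. Pictures are saved under pics/ and viewed, about 8 in all and at most 12, crops included, and the job is handed in when it is done.

Besides the shell and the picture viewer there is one more tool, called after "Emit:" by a JSON object that holds its "method" and its "body", one argument or row to a line. step_arm: Moves the arm, as the interface text tells. Its arguments: {"type":"object","properties":{"steps":{"type":"array"},"gripper":{"type":"number"},"force":{"type":"number"}},"required":["steps"]}

```bash
mkdir -p pics
cat > h.py <<'E'
import numpy as np, cv2
from rig import env
from scipy.spatial.transform import Rotation as Ro
def pose():
    s=env.state(); q=s['orientation']; return np.array(s['position']),Ro.from_quat([q[1],q[2],q[3],q[0]]),s
def ray(im,u,v):
    R=np.array(im['R']);t=np.array(im['t']);d=R.T@np.array([(u-im['cx'])/im['fx'],(v-im['cy'])/im['fy'],1.]);return -R.T@t,d/np.linalg.norm(d)
def onz(im,u,v,z):
    c,d=ray(im,u,v);return c+d*(z-c[2])/d[2]
def tri(a,ua,b,ub):
    A=np.zeros((3,3));y=np.zeros(3);rs=[ray(a,*ua),ray(b,*ub)]
    for c,d in rs:
        P=np.eye(3)-np.outer(d,d);A+=P;y+=P@c
    x=np.linalg.solve(A,y);return x,[np.linalg.norm(np.cross(x-c,d)) for c,d in rs]
def proj(im,X):
    p=np.array(im['R'])@np.array(X)+np.array(im['t']);return im['fx']*p[0]/p[2]+im['cx'],im['fy']*p[1]/p[2]+im['cy']
E
python3 - <<'E'
from h import *
import pickle
d={}
for n in("scene","top"):
    im=env.get_image(n);d[n]=im;cv2.imwrite(f'pics/{n}0.png',im['color'][...,::-1])
    print(n,im['fx'],-np.array(im['R']).T@im['t'])
pickle.dump(d,open('d0.pkl','wb'))
print(env.state())
E
```

```text
scene 486.99510869874473 [ 1.56201447 -0.47288781  1.15377088]
top 368.14347786244895 [ 0.43207124 -0.05024727  1.15539167]
{'t': 0.1, 'qpos': array([-1.42619716e+00,  3.26852913e-01, -1.93472380e-01,  1.05202195e+00,
        1.04210855e-05,  1.43659632e+00]), 'qd': array([ 1.22618166e-03, -2.09541911e-03,  2.33828540e-03,  8.76279785e-04,
        1.36143977e-04,  1.34977580e-05]), 'joint_efforts': array([ 1.01004382e-04, -4.44239151e+01,  2.63038659e+01,  7.91068131e-03,
       -1.49919356e-04, -1.59150994e-05]), 'position': array([ 0.15129894, -0.52823736,  0.23059369]), 'orientation': array([-7.75474637e-04,  9.90299304e-01,  1.38948505e-01,  1.17843060e-06]), 'wrist_force': array([-0.13137721,  0.46298458,  0.16370164]), 'torque': array([ 0.02012238, -0.0094152 , -0.00552723]), 'grip_width': 0.9989917600489034}
```

View pics/scene0.png

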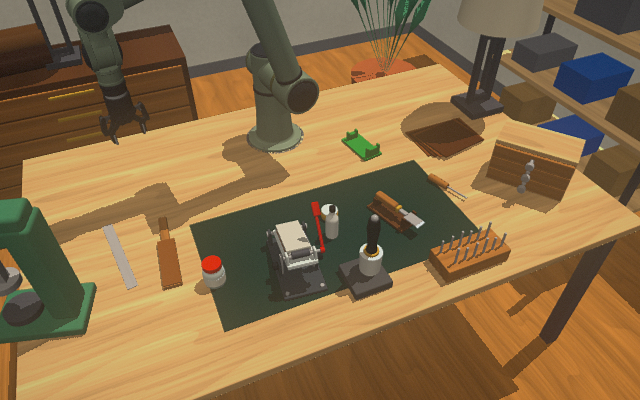

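View pics/top0.png

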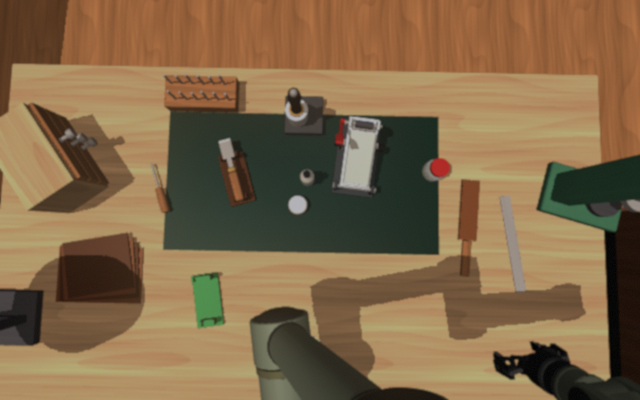

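Run:
```python
from h import *
import pickle
d=pickle.load(open('d0.pkl','rb'))
a=cv2.resize(d['scene']['color'][195:300,255:345],None,fx=5,fy=5,interpolation=2)[...,::-1][:, :]
b=cv2.resize(d['top']['color'][105:205,325:391],None,fx=5.25,fy=5.25,interpolation=2)[...,::-1]
m=np.zeros((530,800,3),np.uint8);m[:525,:450]=a;m[:525,450:450+b.shape[1]]=b[:525,:350]
cv2.imwrite('pics/c1.png',m)
a=cv2.resize(d['scene']['color'][180:240,360:435],None,fx=5,fy=5,interpolation=2)[...,::-1]
b=cv2.resize(d['top']['color'][130:210,205:265],None,fx=6,fy=6,interpolation=2)[...,::-1]
m=np.zeros((480,760,3),np.uint8);m[:300,:375]=a;m[:480,380:740]=b
cv2.imwrite('pics/c2.png',m)
```

```text
(no output)
```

View pics/c1.png

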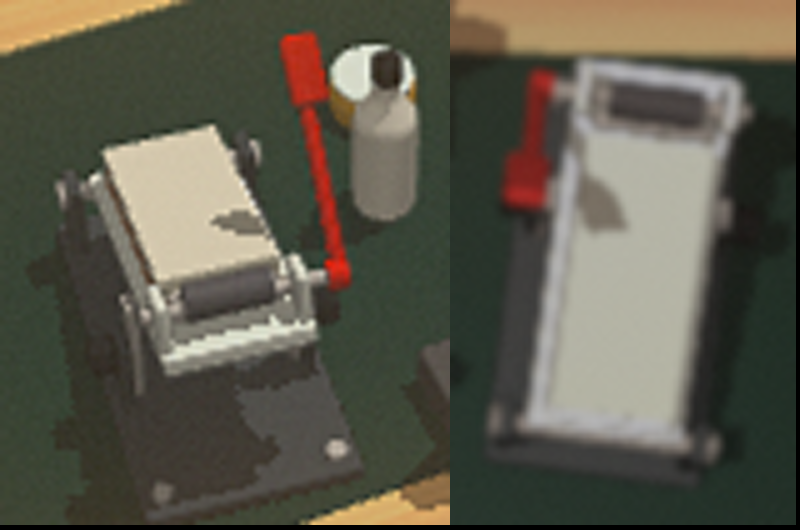

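View pics/c2.png

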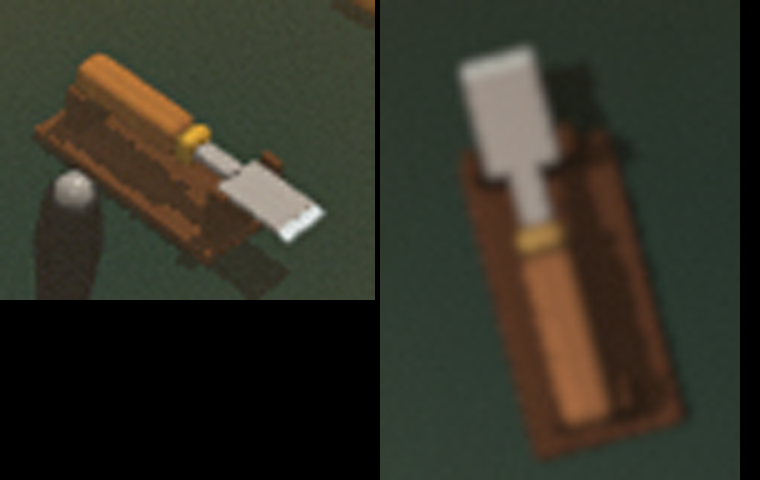

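Run:
```python
from h import *
import pickle
d=pickle.load(open('d0.pkl','rb'));S,T=d['scene'],d['top']
for n,u in (('tail',(238.3,199.2)),):print(n,onz(T,*u,.057))
e=onz(T,224.7,139.5,.045);print('edge',e)
t=onz(T,238.3,199.2,.057);v=e-t;print('yaw',np.arctan2(v[1],v[0]),np.hypot(*v[:2]))
S_=lambda x,y:(255+x/5-.4,195+y/5-.4); T_=lambda x,y:(325+(x-450)/5.25-.4,105+y/5.25-.4)
P={}
for n,a,b in(('low+y',(213,127),(552,415)),('low-y',(105,152),(685,430)),('high-y',(160,288),(716,135)),('high+y',(275,250),(590,135)),('pivot',(338,272),(540,85)),('padnear',(300,37),(510,205)),('padmid',(305,70),(525,175))):
    P[n],r=tri(S,S_(*a),T,T_(*b));print(n,P[n].round(4),np.round(r,4))
```

```text
tail [0.51541396 0.18445301 0.057     ]
edge [0.69871923 0.23528834 0.045     ]
yaw 0.2705274748012909 0.19022369917546156
low+y [ 0.5658 -0.1254  0.0902] [0.0035 0.0035]
low-y [ 0.5596 -0.1964  0.0922] [0.0062 0.0062]
high-y [ 0.7127 -0.2104  0.1347] [0.001 0.001]
high+y [ 0.7117 -0.142   0.1342] [0.0017 0.0017]
pivot [ 0.7391 -0.1152  0.132 ] [0.0014 0.0014]
padnear [ 0.6499 -0.097   0.2277] [0.0004 0.0004]
padmid [ 0.6674 -0.1031  0.2199] [0.0011 0.0011]
```

Emit:
{"method": "step_arm", "body": {
  "steps": [
    {"slide": [4.4,-1.9,-1],"delta_rot": [0,0,0]},
    {"slide": [4.4,-1.9,-1],"delta_rot": [0,0,0]},
    {"slide": [4.4,-1.9,-1],"delta_rot": [0,0,0]},
    {"slide": [4.4,-1.9,-1],"delta_rot": [0,0,0]},
    {"slide": [4.4,-1.9,-1],"delta_rot": [0,0,0]},
    {"slide": [4.4,-1.9,-1],"delta_rot": [0,0,0]},
    {"slide": [4.4,-1.9,-1],"delta_rot": [0,0,0]},
    {"slide": [4.4,-1.9,-1],"delta_rot": [0,0,0]},
    {"slide": [4.4,-1.9,-1],"delta_rot": [0,0,0]},
    {"slide": [4.4,-1.9,-1],"delta_rot": [0,0,0]},
    {"slide": [4.4,-1.9,-1],"delta_rot": [0,0,0.127]},
    {"slide": [0,0,0],"delta_rot": [0,0,0.127]},
    {"slide": [0,0,0],"delta_rot": [0,0,0.127]},
    {"slide": [0,0,0],"delta_rot": [0,0,0]}
  ],
  "gripper": 1,
  "force": 40
}}

```text
t: 1.5
position: [0.5593, -0.194, 0.3406]
orientation: [-0.0, 0.999, -0.05, -0.001]
wrist_force: [0.2, 0.6, -0.7]
grip_width: 0.001
```

Run:
```python
from h import *
import pickle
im=env.get_image('wrist');p,R,s=pose();pickle.dump(im,open('w1.pkl','wb'))
print(s['t'],p,R.as_matrix().round(3),s['grip_width']);print(im['fx'],-np.array(im['R']).T@im['t'],np.array(im['R'])[2])
a=cv2.resize(im['color'],None,fx=1.25,fy=1.25)[...,::-1];cv2.imwrite('pics/w1.png',a)
```

```text
1.55 [ 0.55905044 -0.19434991  0.34071391] [[ 0.995 -0.099 -0.001]
 [-0.099 -0.995  0.   ]
 [-0.001 -0.    -1.   ]] -0.0011928693054323533
320.85557678556114 [ 0.6408174  -0.20193351  0.48296204] [-0.31777927  0.03245041 -0.94760926]
```

View pics/w1.png

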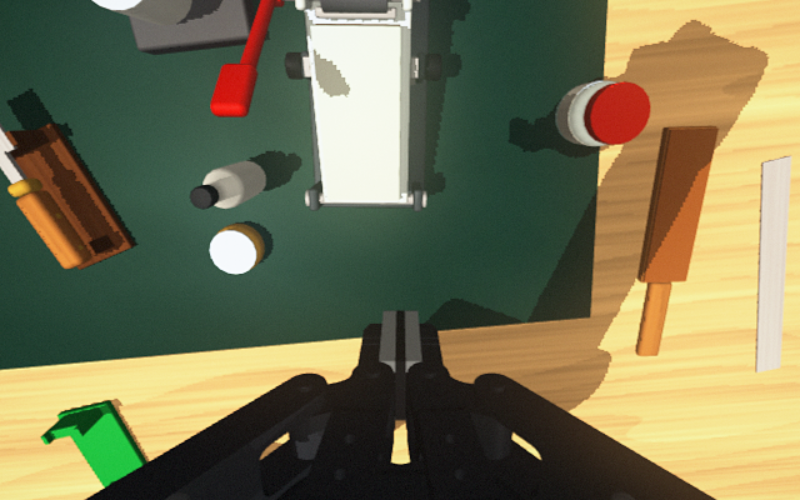

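Run:
```python
from h import *
import pickle
d=pickle.load(open('d0.pkl','rb'));S,T=d['scene'],d['top'];W=pickle.load(open('w1.pkl','rb'))
S_=lambda x,y:(255+x/5-.4,195+y/5-.4); T_=lambda x,y:(325+(x-450)/5.25-.4,105+y/5.25-.4);W_=lambda x,y:(x/1.25,y/1.25)
for n,a,b,c in(('padmid',(305,70),(525,175),(233,88)),('bottlecap',(385,68),None,(204,196)),('low+y',(213,127),(552,415),(319,201)),('low-y',(105,152),(685,430),(407,205)),('knob+y',(257,152),None,(296,66))):
    print(n,[ (x.round(4),round(r[0],4)) for x,r in [tri(S,S_(*a),W,W_(*c))]])
m=cv2.resize(W['color'][0:180,220:360],None,fx=4.2,fy=3.3,interpolation=cv2.INTER_CUBIC)[...,::-1]
m=cv2.addWeighted(m,.75,m,0,0)
cv2.imwrite('pics/c3.png',m)
```

```text
padmid [(array([ 0.6669, -0.1019,  0.219 ]), np.float64(0.0002))]
bottlecap [(array([ 0.5894, -0.0166,  0.1193]), np.float64(0.0001))]
low+y [(array([ 0.5686, -0.1185,  0.092 ]), np.float64(0.0041))]
low-y [(array([ 0.5575, -0.1951,  0.0893]), np.float64(0.0056))]
knob+y [(array([ 0.6798, -0.1354,  0.1808]), np.float64(0.0013))]
```

View pics/c3.png

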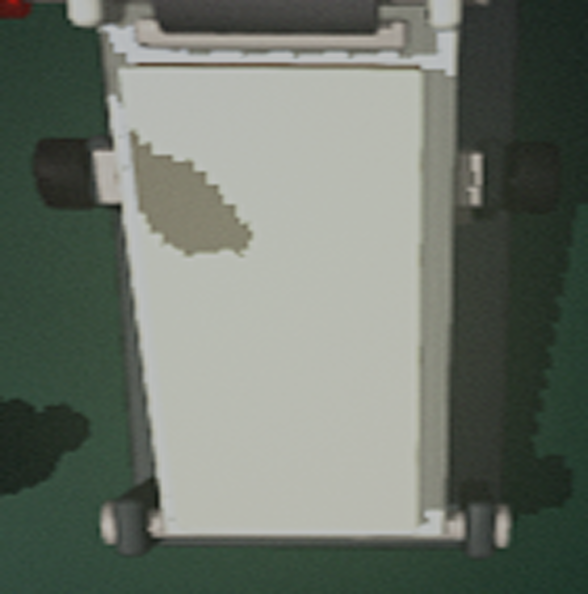

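```bash
cat >> h.py <<'E'
OBJ=np.array([[-.075,.035,0],[-.075,-.035,0],[.075,-.035,0],[.075,.035,0]])
def stone(im,pts):
    K=np.array([[im['fx'],0,im['cx']],[0,im['fy'],im['cy']],[0,0,1.]])
    n,rv,tv,e=cv2.solvePnPGeneric(OBJ,np.array(pts,float),K,None,flags=cv2.SOLVEPNP_IPPE)
    for r,t,er in zip(rv,tv,e):
        Rc=np.array(im['R']).T;Rw=Rc@cv2.Rodrigues(r)[0];c=Rc@(t.ravel()-im['t'])
        print('c',c.round(4),'slope',np.arcsin(Rw[2,0]).round(4),'roll',Rw[2,1].round(4),'yaw',np.arctan2(Rw[1,0],Rw[0,0]).round(4),'err',er)
E
python3 - <<'E'
from h import *
import pickle
W=pickle.load(open('w1.pkl','rb'));d=pickle.load(open('d0.pkl','rb'))
C=lambda x,y:(220+(x+.5)/4.2-.5,(y+.5)/3.3-.5)
stone(W,[C(165,531),C(419,531),C(421,68),C(121,68)])
# subpixel corner check
g=cv2.cvtColor(W['color'],cv2.COLOR_RGB2GRAY)
# plane check against constraint: stone face centre height vs slope, hinge 55mm at x=-100
E
```

```text
c [ 0.637  -0.1661  0.1203] slope 0.3087 roll 0.0806 yaw -0.1293 err [1.16642409]
c [ 0.6462 -0.1673  0.1218] slope -0.3309 roll 0.1142 yaw -0.0644 err [2.02623283]
```

Emit:
{"method": "step_arm", "body": {
  "steps": [
    {"slide": [2.7,-2.5,0],"delta_rot": [0,0,0]},
    {"slide": [2.7,-2.5,0],"delta_rot": [0,0,0]},
    {"slide": [2.7,-2.5,2],"delta_rot": [0,0,0]},
    {"slide": [2.6,-2.4,3],"delta_rot": [0,0,0]},
    {"slide": [0,0,3],"delta_rot": [0,0,0]},
    {"slide": [0,0,0.5],"delta_rot": [0,0,0]},
    {"slide": [0,0,0],"delta_rot": [0,0,0]}
  ]
}}

```text
t: 2.25
position: [0.6746, -0.1075, 0.2553]
orientation: [-0.0, 0.999, -0.051, -0.001]
wrist_force: [-0.8, 0.1, 1.0]
grip_width: -0.0
```

Emit:
{"method": "step_arm", "body": {
  "steps": [
    {"slide": [-0.3,0,2],"delta_rot": [0,0,0]},
    {"slide": [-0.4,0,1],"delta_rot": [0,0,0]},
    {"slide": [-0.5,0,1],"delta_rot": [0,0,0]},
    {"slide": [-0.4,0,0.8],"delta_rot": [0,0,0]},
    {"slide": [-0.5,0,0.8],"delta_rot": [0,0,0]},
    {"slide": [-0.9,0,1.2],"delta_rot": [0,0,0]},
    {"slide": [-0.9,0,1.3],"delta_rot": [0,0,0]},
    {"slide": [-0.5,0,1.4],"delta_rot": [0,0,0]},
    {"slide": [-0.5,0,1.4],"delta_rot": [0,0,0]},
    {"slide": [-0.2,0,0.9],"delta_rot": [0,0,0]},
    {"slide": [0,0,0.8],"delta_rot": [0,0,0]}
  ]
}}

```text
t: 3.35
position: [0.6246, -0.1022, 0.1304]
orientation: [0.0, 0.999, -0.051, -0.0]
wrist_force: [-0.6, -0.8, 1.5]
grip_width: 0.001
```

Run:
```python
from h import *
im=env.get_image('scene');p,R,s=pose();print(s['t'],p,s['wrist_force'])
a=cv2.resize(im['color'][170:300,240:360],None,fx=4,fy=4)[...,::-1];cv2.imwrite('pics/s2.png',a)
```

```text
3.4 [ 0.62416889 -0.10203078  0.12898591] [ 0.17579863 -1.05652101 -0.12111937]
```

View pics/s2.png

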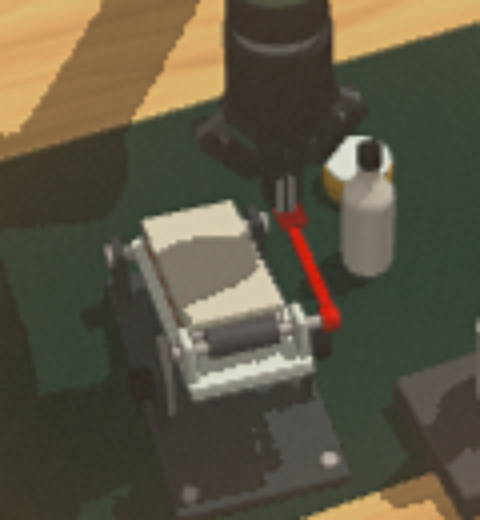

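Emit:
{"method": "step_arm", "body": {
  "steps": [
    {"slide": [0,0,0.7],"delta_rot": [0,0,0]},
    {"slide": [0,0,0.6],"delta_rot": [0,0,0]},
    {"slide": [0,0,0.3],"delta_rot": [0,0,0]},
    {"slide": [0,0,0.3],"delta_rot": [0,0,0]},
    {"slide": [0,0,0],"delta_rot": [0,0,0]}
  ]
}}

```text
t: 3.9
position: [0.6259, -0.1021, 0.1155]
orientation: [0.001, 0.999, -0.051, 0.002]
wrist_force: [-9.3, 2.0, 24.9]
grip_width: 0.0
```

Emit:
{"method": "step_arm", "body": {
  "steps": [
    {"slide": [0,0,-1],"delta_rot": [0,0,0]},
    {"slide": [0,0,-3],"delta_rot": [0,0,0]},
    {"slide": [-1,1,-4],"delta_rot": [0,0,0]},
    {"slide": [-2,2,-4],"delta_rot": [0,0,0]},
    {"slide": [-2,2,-2],"delta_rot": [0,0,0]},
    {"slide": [-1,2,0],"delta_rot": [0,0,0]},
    {"slide": [0,0,0],"delta_rot": [0,0,0]}
  ]
}}

```text
t: 4.6
position: [0.5575, -0.1673, 0.2522]
orientation: [0.001, 0.999, -0.053, 0.001]
wrist_force: [0.7, 0.3, 0.1]
grip_width: 0.003
```

Run:
```python
from h import *
import pickle
im=env.get_image('wrist');p,R,s=pose();print(s['t'],p,s['wrist_force'],-np.array(im['R']).T@im['t'])
s2=env.get_image('scene');t2=env.get_image('top')
pickle.dump((im,s2,t2),open('w2.pkl','wb'))
a=im['color'][...,::-1];cv2.imwrite('pics/w2.png',cv2.addWeighted(cv2.resize(a[0:300,100:500],None,fx=2,fy=2,interpolation=2),.8,cv2.resize(a[0:300,100:500],None,fx=2,fy=2),0,0))
```

```text
4.65 [ 0.55791716 -0.16613863  0.25142701] [-0.4147608   0.45351971  0.2508964 ] [ 0.63864094 -0.17537748  0.39474144]
```

View pics/w2.png

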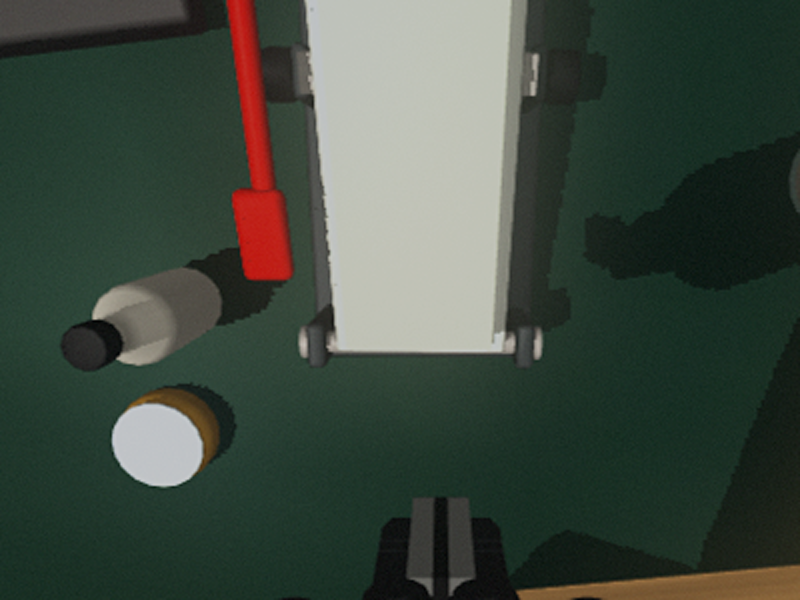

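Run:
```python
from h import *
import pickle
W,S,T=pickle.load(open('w2.pkl','rb'))
c=W['color'].astype(int)
print('col300..312',c[160:182,300:312].mean(1).round().astype(int).tolist())
for r in (30,70,110,150): print(r,'L',c[r-2:r+3,250:278].mean(0)[:,0].round().astype(int).tolist(),'R',c[r-2:r+3,340:372].mean(0)[:,0].round().astype(int).tolist())
W1=pickle.load(open('w1.pkl','rb'))['color'].astype(int)
print('w1 col',W1[10:30,280:295].mean(1)[:,0].round().tolist(),W1[150:170,280:295].mean(1)[:,0].round().tolist())
```

```text
col300..312 [[240, 242, 227], [239, 241, 226], [240, 242, 226], [240, 242, 227], [239, 241, 226], [239, 241, 227], [240, 241, 226], [239, 242, 226], [239, 242, 226], [239, 241, 226], [239, 241, 226], [239, 242, 226], [239, 241, 226], [240, 242, 227], [240, 242, 228], [221, 222, 207], [130, 127, 119], [72, 78, 74], [63, 79, 67], [64, 88, 71], [65, 88, 71], [64, 87, 70]]
30 L [125, 126, 124, 122, 167, 222, 237, 238, 238, 238, 238, 239, 238, 238, 238, 239, 239, 238, 239, 239, 239, 238, 239, 238, 239, 239, 239, 239] R [239, 238, 238, 238, 238, 238, 239, 238, 238, 239, 238, 238, 240, 224, 180, 170, 169, 167, 167, 164, 162, 132, 115, 127, 123, 120, 181, 217, 189, 111, 58, 62]
70 L [72, 72, 69, 75, 91, 98, 103, 100, 102, 205, 242, 240, 239, 239, 239, 239, 239, 239, 239, 239, 239, 239, 240, 240, 239, 239, 240, 240] R [240, 239, 239, 239, 239, 239, 239, 239, 239, 239, 242, 219, 173, 170, 169, 168, 167, 166, 135, 84, 68, 71, 70, 67, 68, 66, 67, 65, 65, 57, 52, 53]
110 L [71, 72, 73, 72, 71, 77, 89, 101, 107, 105, 106, 102, 120, 207, 240, 241, 239, 240, 240, 240, 240, 240, 240, 240, 240, 240, 241, 240] R [240, 240, 240, 239, 240, 239, 239, 240, 240, 211, 168, 172, 169, 167, 166, 158, 110, 66, 68, 66, 69, 67, 69, 67, 65, 65, 63, 58, 51, 50, 51, 49]
150 L [69, 69, 70, 69, 70, 70, 70, 69, 81, 98, 106, 103, 104, 98, 95, 82, 194, 242, 241, 239, 239, 240, 240, 239, 240, 239, 239, 240] R [240, 239, 240, 239, 240, 240, 235, 199, 167, 169, 164, 164, 168, 123, 63, 62, 65, 63, 64, 61, 64, 61, 59, 60, 56, 54, 47, 48, 46, 44, 47, 44]
w1 col [142.0, 235.0, 226.0, 211.0, 166.0, 148.0, 220.0, 245.0, 243.0, 151.0, 175.0, 244.0, 246.0, 245.0, 244.0, 245.0, 245.0, 245.0, 245.0, 245.0] [246.0, 246.0, 246.0, 246.0, 246.0, 246.0, 246.0, 246.0, 246.0, 246.0, 248.0, 246.0, 181.0, 113.0, 105.0, 81.0, 68.0, 71.0, 71.0, 71.0]
```

Emit:
{"method": "step_arm", "body": {
  "steps": [
    {"slide": [2.7,0,4],"delta_rot": [0,0,0]},
    {"slide": [0,0,4.5],"delta_rot": [0,0,0]},
    {"slide": [0,0,3.5],"delta_rot": [0,0,0]},
    {"slide": [0,0,1.3],"delta_rot": [0,0,0]},
    {"slide": [0,0,0.6],"delta_rot": [0,0,0]},
    {"slide": [0,0,0],"delta_rot": [0,0,0]},
    {"slide": [0,0,0],"delta_rot": [0,0,0]}
  ]
}}

```text
t: 5.45
position: [0.5864, -0.1685, 0.1141]
orientation: [0.0, 0.999, -0.051, 0.001]
wrist_force: [0.0, -0.7, 0.4]
grip_width: -0.002
```

Emit:
{"method": "step_arm", "body": {
  "steps": [
    {"slide": [0,0,0.2],"delta_rot": [0,0,0]},
    {"slide": [0,0,0.2],"delta_rot": [0,0,0]},
    {"slide": [0,0,0.2],"delta_rot": [0,0,0]},
    {"slide": [0,0,0.2],"delta_rot": [0,0,0]},
    {"slide": [0,0,0],"delta_rot": [0,0,0]},
    {"slide": [0,0,0],"delta_rot": [0,0,0]}
  ]
}}

```text
t: 6.05
position: [0.5849, -0.1681, 0.1042]
orientation: [-0.0, 0.999, -0.051, -0.0]
wrist_force: [0.2, 0.3, 0.6]
grip_width: -0.0
```

Emit:
{"method": "step_arm", "body": {
  "steps": [
    {"slide": [0,0,0.2],"delta_rot": [0,0,0]},
    {"slide": [0,0,0.2],"delta_rot": [0,0,0]},
    {"slide": [0,0,0],"delta_rot": [0,0,0]},
    {"slide": [0,0,0],"delta_rot": [0,0,0]}
  ]
}}

```text
t: 6.45
position: [0.5852, -0.1682, 0.1007]
orientation: [0.0, 0.999, -0.051, 0.0]
wrist_force: [-1.5, 1.1, 5.2]
grip_width: -0.003
```

Emit:
{"method": "step_arm", "body": {
  "steps": [
    {"slide": [0,0,-1.5],"delta_rot": [0,0,0]},
    {"slide": [4,0,-1.5],"delta_rot": [0,0,0]},
    {"slide": [4,0,-1],"delta_rot": [0,0,0]},
    {"slide": [0,0,1],"delta_rot": [0,0,0]},
    {"slide": [0,0,0.2],"delta_rot": [0,0,0]},
    {"slide": [0,0,0.2],"delta_rot": [0,0,0]},
    {"slide": [0,0,0],"delta_rot": [0,0,0]},
    {"slide": [0,0,0],"delta_rot": [0,0,0]}
  ]
}}

```text
t: 7.25
position: [0.6636, -0.1762, 0.1261]
orientation: [-0.0, 0.999, -0.051, -0.0]
wrist_force: [0.2, -0.3, 0.6]
grip_width: 0.001
```

Emit:
{"method": "step_arm", "body": {
  "steps": [
    {"slide": [0,0,0.2],"delta_rot": [0,0,0]},
    {"slide": [0,0,0.1],"delta_rot": [0,0,0]},
    {"slide": [0,0,0],"delta_rot": [0,0,0]},
    {"slide": [0,0,0],"delta_rot": [0,0,0]}
  ]
}}

```text
t: 7.65
position: [0.6646, -0.1763, 0.1233]
orientation: [0.0, 0.999, -0.051, 0.0]
wrist_force: [0.2, 0.6, 0.9]
grip_width: 0.004
```

Emit:
{"method": "step_arm", "body": {
  "steps": [
    {"slide": [0,0,0.1],"delta_rot": [0,0,0]},
    {"slide": [0,0,0.1],"delta_rot": [0,0,0]},
    {"slide": [0,0,0],"delta_rot": [0,0,0]},
    {"slide": [0,0,0],"delta_rot": [0,0,0]}
  ]
}}

```text
t: 8.05
position: [0.6648, -0.1764, 0.1215]
orientation: [0.0, 0.999, -0.051, 0.0]
wrist_force: [-0.5, 0.5, 2.2]
grip_width: -0.005
```

Emit:
{"method": "step_arm", "body": {
  "steps": [
    {"slide": [0,0,0.05],"delta_rot": [0,0,0]},
    {"slide": [0,0,0],"delta_rot": [0,0,0]},
    {"slide": [0,0,0],"delta_rot": [0,0,0]}
  ]
}}

```text
t: 8.35
position: [0.6648, -0.1764, 0.1214]
orientation: [0.0, 0.999, -0.051, 0.0]
wrist_force: [-0.9, 0.5, 5.9]
grip_width: -0.002
```

Run:
```python
from h import *
import pickle
W,S,T=pickle.load(open('w2.pkl','rb'));W1=pickle.load(open('w1.pkl','rb'))
p,R,s=pose();print(p,s['wrist_force'])
# face plane: contact edge at TCP +0.011 along x
th=.252
def cast(im,u,v,hx=.011):
    yaw=-.102;x0=np.array([.6648+hx*np.cos(yaw),-.1764,.1212]);n=np.array([-np.sin(th)*np.cos(yaw),-np.sin(th)*np.sin(yaw),np.cos(th)])
    c,d=ray(im,u,v);return c+d*(np.dot(n,x0-c)/np.dot(n,d))
print('R edge');q=[cast(W,u,v) for u,v in((353.3,30),(351.2,70),(349.,110),(346.9,150))];print(np.round(q,4));v=q[0]-q[3];print('yaw',v[1]/v[0])
print('L edge');ql=[cast(W,u,v) for u,v in((254.3,30),(259,70),(262.8,110),(265.9,150))];print(np.round(ql,4));v=ql[0]-ql[3];print('yaw',v[1]/v[0])
print('width',[np.linalg.norm(a-b) for a,b in zip(q,ql)])
lo=cast(W,306,175.4);hi=cast(W1,287,20.2);print('low',lo,'high',hi,np.linalg.norm(lo-hi))
```

```text
[ 0.66477827 -0.1763683   0.12141427] [-0.86946052  0.53378604  5.93934221]
R edge
[[ 0.6809 -0.2058  0.1233]
 [ 0.6534 -0.2027  0.1162]
 [ 0.6221 -0.1992  0.1081]
 [ 0.5863 -0.1953  0.0988]]
yaw -0.11071709580917301
L edge
[[ 0.6889 -0.1312  0.1234]
 [ 0.6613 -0.1289  0.1163]
 [ 0.6301 -0.1255  0.1082]
 [ 0.5943 -0.1209  0.0989]]
yaw -0.10916081937282136
width [np.float64(0.07498025470810747), np.float64(0.07429353963515618), np.float64(0.07420104631957974), np.float64(0.07483368772424712)]
low [ 0.56474065 -0.15434001  0.09219009] high [ 0.71024446 -0.17683587  0.13004851] 0.1520219795621512
```

Emit:
{"method": "step_arm", "body": {
  "steps": [
    {"slide": [0,0,-3.5],"delta_rot": [0,0,0]},
    {"slide": [0,0,-4],"delta_rot": [0,0,0]},
    {"slide": [-2,-2,-4],"delta_rot": [0,0,0]},
    {"slide": [-2,-4,-1.5],"delta_rot": [0,0,0]},
    {"slide": [-2,-4,0],"delta_rot": [0,0,0]},
    {"slide": [-2,-4,0],"delta_rot": [0,0,0]},
    {"slide": [-2,-4,0],"delta_rot": [0,0,0]},
    {"slide": [-2,-4,0],"delta_rot": [0,0,0]},
    {"slide": [-2,-4,0],"delta_rot": [0,0,0]},
    {"slide": [-2,-4,0],"delta_rot": [0,0,0]},
    {"slide": [-2.1,-4.4,0],"delta_rot": [0,0,-0.125]},
    {"slide": [0,0,0],"delta_rot": [0,0,-0.125]},
    {"slide": [0,0,0],"delta_rot": [0,0,-0.125]},
    {"slide": [0,0,0],"delta_rot": [0,0,0]}
  ],
  "gripper": -1
}}

```text
t: 9.75
position: [0.5091, 0.1243, 0.2544]
orientation: [-0.023, 0.983, 0.18, 0.004]
wrist_force: [-0.3, -0.5, 0.4]
grip_width: 0.999
```

Run:
```python
from h import *
import pickle
im=env.get_image('wrist');p,R,s=pose();print(s['t'],p,R.as_matrix().round(3))
pickle.dump(im,open('w3.pkl','wb'))
a=im['color'][...,::-1];cv2.imwrite('pics/w3.png',cv2.resize(a[0:300,140:500],None,fx=2,fy=2,interpolation=2))
```

```text
9.8 [0.50930858 0.12402123 0.25441651] [[ 0.936  0.351 -0.   ]
 [ 0.351 -0.935  0.046]
 [ 0.016 -0.043 -0.999]]
```

View pics/w3.png

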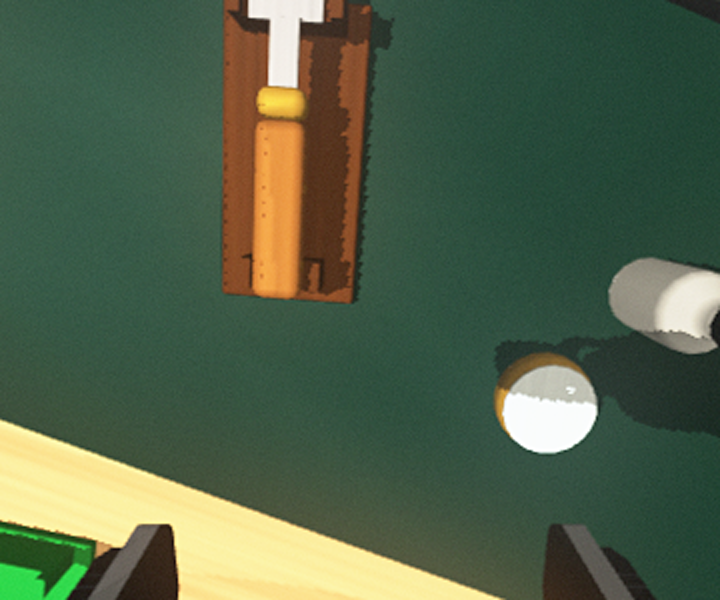

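```bash
cat >> h.py <<'E'
def go(tp,yaw,pitch=0):
    """print slide(cm)/rotvec from present pose to tool x pointing at yaw, raised by pitch"""
    p,R,s=pose()
    T=Ro.from_euler('ZYX',[yaw,-pitch,0])*Ro.from_euler('x',np.pi)
    print('slide total cm',(R.inv().apply(np.array(tp)-p)*100).round(2),'rot',(R.inv()*T).as_rotvec().round(4),'after rot slide',(T.inv().apply(np.array(tp)-p)*100).round(2))
E
python3 - <<'E'
from h import *
import pickle
W=pickle.load(open('w3.pkl','rb'))
C=lambda x,y:(140+x/2-.25,y/2-.25)
a=onz(W,*C(276,297),.034);f=onz(W,*C(281,88),.053);b=onz(W,*C(280,122),.047);nk=onz(W,*C(284,70),.047);t=onz(W,*C(276,270),.047)
for n,x in(('tail',a),('ferr',f),('b',b),('neck',nk),('t',t)):print(n,x.round(4))
v=f-a;print('len',np.hypot(*v[:2]),'yaw',[np.arctan2(q[1],q[0]).round(4) for q in(f-a,nk-t,b-t)])
yaw=np.arctan2(*(nk-t)[1::-1]);c=(a+f)/2;u=np.array([np.cos(yaw),np.sin(yaw),0]);g=c+.02*u;print('grip',g)
go([g[0],g[1],.12],yaw)
E
```

```text
tail [0.5123 0.1875 0.034 ]
ferr [0.6143 0.2154 0.053 ]
b [0.5998 0.212  0.047 ]
neck [0.623  0.2177 0.047 ]
t [0.5288 0.1907 0.047 ]
len 0.10581148405798185 yaw [np.float64(0.2664), np.float64(0.2794), np.float64(0.2926)]
grip [0.58251742 0.20694002 0.0435    ]
slide total cm [ 9.55 -4.6  13.81] rot [-0.0438 -0.0142  0.0794] after rot slide [ 9.32 -5.95 13.44]
```

Emit:
{"method": "step_arm", "body": {
  "steps": [
    {"slide": [0,0,0],"delta_rot": [-0.044,-0.014,0.082]},
    {"slide": [0,0,0],"delta_rot": [0,0,0]},
    {"slide": [2.3,-1.5,2],"delta_rot": [0,0,0]},
    {"slide": [2.3,-1.5,2],"delta_rot": [0,0,0]},
    {"slide": [2.3,-1.5,3],"delta_rot": [0,0,0]},
    {"slide": [2.4,-1.4,3],"delta_rot": [0,0,0]},
    {"slide": [0,0,3.4],"delta_rot": [0,0,0]},
    {"slide": [0,0,0],"delta_rot": [0,0,0]}
  ]
}}

```text
t: 10.6
position: [0.5792, 0.2054, 0.1154]
orientation: [0.0, 0.99, 0.139, -0.005]
wrist_force: [-1.9, -0.4, -0.2]
grip_width: 1.0
```

Run:
```python
from h import *
p,R,s=pose();print(s['t'],p,R.as_matrix().round(3))
go([.583,.2055,.026],.274)
```

```text
10.6 [0.57924965 0.20538212 0.11536424] [[ 0.961  0.276 -0.009]
 [ 0.276 -0.961 -0.002]
 [-0.009 -0.001 -1.   ]]
slide total cm [0.44 0.1  8.93] rot [-0.0009  0.0091  0.0052] after rot slide [0.36 0.09 8.94]
```

Emit:
{"method": "step_arm", "body": {
  "steps": [
    {"slide": [0.4,0.1,3],"delta_rot": [0,0.009,0]},
    {"slide": [0,0,3],"delta_rot": [0,0,0]},
    {"slide": [0,0,2],"delta_rot": [0,0,0]},
    {"slide": [0,0,0.9],"delta_rot": [0,0,0]},
    {"slide": [0,0,0],"delta_rot": [0,0,0]}
  ]
}}

```text
t: 11.1
position: [0.587, 0.2059, 0.0318]
orientation: [-0.001, 0.99, 0.139, 0.004]
wrist_force: [-0.8, 0.3, -0.3]
grip_width: 1.001
```

Run:
```python
from h import *
p,R,s=pose();print(s['t'],p,R.as_matrix().round(3),s['wrist_force'])
```

```text
11.1 [0.58704297 0.20592249 0.03178231] [[ 0.962  0.275  0.008]
 [ 0.275 -0.962  0.002]
 [ 0.008 -0.    -1.   ]] [-0.82361977  0.32634301 -0.33035198]
```

Emit:
{"method": "step_arm", "body": {
  "steps": [
    {"slide": [0,0,0],"delta_rot": [0,0,0]},
    {"slide": [0,0,0],"delta_rot": [0,0,0]},
    {"slide": [0,0,0],"delta_rot": [0,0,0]},
    {"slide": [0,0,0],"delta_rot": [0,0,0]},
    {"slide": [0,0,0],"delta_rot": [0,0,0]},
    {"slide": [0,0,0],"delta_rot": [0,0,0]},
    {"slide": [0,0,0],"delta_rot": [0,0,0]},
    {"slide": [0,0,0],"delta_rot": [0,0,0]}
  ],
  "gripper": 1,
  "force": 110
}}

```text
t: 11.9
position: [0.5881, 0.2067, 0.033]
orientation: [-0.001, 0.99, 0.139, 0.006]
wrist_force: [-0.9, -0.5, 6.1]
grip_width: 0.284
```

Run:
```python
from h import *
import json
p,R,s=pose();print(s['t'],p,R.as_matrix().round(4),s['wrist_force'],s['torque'])
yaw=.275;Rk=Ro.from_euler('z',yaw);ko=np.array([.583-.02*np.cos(yaw),.2055-.02*np.sin(yaw),.045])
rel=R.inv()*Rk;off=R.inv().apply(ko-p);print(off,rel.as_matrix().round(4))
json.dump([rel.as_quat().tolist(),off.tolist()],open('rel.json','w'))
```

```text
11.9 [0.58812879 0.20672447 0.03295069] [[ 9.612e-01  2.755e-01  1.100e-02]
 [ 2.755e-01 -9.613e-01  2.800e-03]
 [ 1.140e-02  3.000e-04 -9.999e-01]] [-0.93100515 -0.46094968  6.06392456] [0.0010718  0.29276389 0.04081186]
[-0.02512899 -0.00031509 -0.01233562] [[ 9.999e-01  4.100e-03  1.140e-02]
 [ 4.100e-03 -1.000e+00  3.000e-04]
 [ 1.140e-02 -3.000e-04 -9.999e-01]]
```

Emit:
{"method": "step_arm", "body": {
  "steps": [
    {"slide": [0,0,-1],"delta_rot": [0,0,0]},
    {"slide": [0,0,-1.5],"delta_rot": [0,0,0]},
    {"slide": [0,0,-3],"delta_rot": [0,0,0]},
    {"slide": [0,0,-4],"delta_rot": [0,0,0]},
    {"slide": [0,0,-4],"delta_rot": [0,0,0]},
    {"slide": [0,0,-4],"delta_rot": [0,0,0]},
    {"slide": [0,0,0],"delta_rot": [0,0,0]},
    {"slide": [0,0,0],"delta_rot": [0,0,0]}
  ]
}}

```text
t: 12.7
position: [0.5861, 0.2062, 0.2079]
orientation: [-0.001, 0.99, 0.139, 0.006]
wrist_force: [-0.7, 0.1, -2.3]
grip_width: 0.282
```

Run:
```python
from h import *
import pickle
p,R,s=pose();print(s['t'],p,R.as_matrix().round(4),s['wrist_force'],s['torque'],s['grip_width'])
im=env.get_image('wrist');pickle.dump(im,open('w4.pkl','wb'))
cv2.imwrite('pics/w4.png',im['color'][...,::-1])
```

```text
12.7 [0.5861224  0.20617705 0.20789239] [[ 9.613e-01  2.754e-01  1.120e-02]
 [ 2.754e-01 -9.613e-01  2.900e-03]
 [ 1.160e-02  3.000e-04 -9.999e-01]] [-0.70311677  0.08572724 -2.29600801] [-0.00789558  0.03830019  0.03310617] 0.2823581736461074
```

View pics/w4.png

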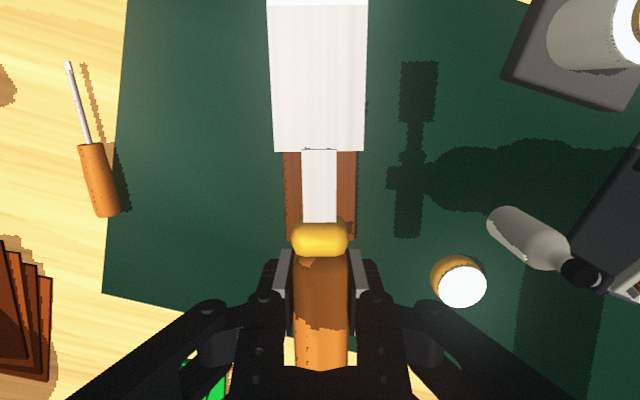

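Run:
```python
from h import *
import pickle,json
W=pickle.load(open('w4.pkl','rb'));p,R,s=pose();q,off=json.load(open('rel.json'));rel=Ro.from_quat(q)
g=W['color'].astype(int).sum(2)
for r in (10,40,80,120,145):
    w=np.where(g[r,200:450]>500)[0]+200;print(r,w.min(),w.max()+1)
print('heel row',[(r,g[r,285]) for r in range(144,156)][::1],'tip',g[0:8,300])
for dp in(0,.02,-.02):
  Rk=R*rel*Ro.from_euler('y',-dp);ko=p+R.apply(off)
  # pivot about grip
  G=p+R.apply(off)+ (R*rel).apply([.025,0,0]); ko=G-Rk.apply([.025,0,0])
  print(dp,[tuple(np.round(proj(W,ko+Rk.apply(v)),1)) for v in([.0825,.018,.002],[.0825,-.018,.002],[.1425,.018,.0],[.1425,-.018,.0],[.052,0,.012])])
```

```text
10 266 368
40 268 367
80 270 366
120 272 365
145 274 364
heel row [(144, np.int64(710)), (145, np.int64(708)), (146, np.int64(709)), (147, np.int64(711)), (148, np.int64(712)), (149, np.int64(710)), (150, np.int64(719)), (151, np.int64(691)), (152, np.int64(271)), (153, np.int64(308)), (154, np.int64(298)), (155, np.int64(298))] tip [755 754 754 754 753 726 718 716]
0 [(np.float64(277.0), np.float64(157.6)), (np.float64(364.4), np.float64(157.8)), (np.float64(271.4), np.float64(-8.5)), (np.float64(371.1), np.float64(-8.2)), (np.float64(320.6), np.float64(235.7))]
0.02 [(np.float64(276.7), np.float64(158.2)), (np.float64(364.8), np.float64(158.4)), (np.float64(270.4), np.float64(-10.5)), (np.float64(372.1), np.float64(-10.2)), (np.float64(320.6), np.float64(236.8))]
-0.02 [(np.float64(277.4), np.float64(157.1)), (np.float64(364.1), np.float64(157.3)), (np.float64(272.3), np.float64(-6.4)), (np.float64(370.2), np.float64(-6.1)), (np.float64(320.6), np.float64(234.6))]
```

```bash
cat >> h.py <<'E'
import json
SL,SY=.252,-.110
RS=Ro.from_euler('ZYX',[SY,-SL,0]); LOW=np.array([.5645,-.1576,.092])
def place(h,heelx=.007,rel=None,off=np.array([-.0232,0,-.0155])):
    rel=rel or Ro.from_quat(json.load(open('rel.json'))[0])
    hp=LOW+RS.apply([heelx,0,h]); ko=hp-RS.apply([.0825,0,-.002]); Rt=RS*rel.inv(); tp=ko-Rt.apply(off)
    p,R,s=pose()
    print('t',s['t'],'tp',tp.round(4),'now',p.round(4),'rot',(R.inv()*Rt).as_rotvec().round(4),'slide now-axes',(R.inv().apply(tp-p)*100).round(2),'final-axes',(Rt.inv().apply(tp-p)*100).round(2),'F',s['wrist_force'].round(2),'Fn',RS.inv().apply(s['wrist_force']).round(2),'tq',s['torque'].round(2),'gw',round(s['grip_width'],3))
E
python3 - <<'E'
from h import *
import pickle
d=pickle.load(open('d0.pkl','rb'));print('maul base',onz(d['top'],304,116,.03),'bot')
place(.08)
E
```

```text
maul base [ 0.78192823 -0.00510062  0.03      ] bot
t 12.75 tp [ 0.4978 -0.1501  0.1437] now [0.5852 0.2059 0.2063] rot [-0.0534  0.2513  0.3823] slide now-axes [-18.26  31.82   6.11] final-axes [-6.39 36.32  4.81] F [-0.76  0.1  -1.73] Fn [-1.17  0.02 -1.49] tq [-0.02  0.09 -0.03] gw 0.283
```

Emit:
{"method": "step_arm", "body": {
  "steps": [
    {"slide": [-3,2,0],"delta_rot": [0,0,0]},
    {"slide": [-3,3,0],"delta_rot": [0,0,0]},
    {"slide": [-2,3.5,0],"delta_rot": [0,0,0]},
    {"slide": [-2,3.5,0],"delta_rot": [0,0,0]},
    {"slide": [-2,3.5,0],"delta_rot": [0,0,0]},
    {"slide": [-2,3.5,0],"delta_rot": [0,0,0]},
    {"slide": [-2,3.5,0],"delta_rot": [0,0,0]},
    {"slide": [-1.5,3.5,0],"delta_rot": [0,0,0]},
    {"slide": [-0.8,3.5,0],"delta_rot": [0,0,0]},
    {"slide": [0,2.3,0],"delta_rot": [0,0,0]},
    {"slide": [0,0,0],"delta_rot": [-0.013,0.063,0.096]},
    {"slide": [0,0,0],"delta_rot": [-0.013,0.063,0.096]},
    {"slide": [0,0,0],"delta_rot": [-0.013,0.063,0.096]},
    {"slide": [0,0,0],"delta_rot": [-0.013,0.063,0.095]},
    {"slide": [0,0,0],"delta_rot": [0,0,0]},
    {"slide": [0,0,0],"delta_rot": [0,0,0]}
  ]
}}

```text
t: 14.35
position: [0.4963, -0.1496, 0.2039]
orientation: [0.006, 0.99, -0.052, 0.13]
wrist_force: [1.3, -0.4, -0.5]
grip_width: 0.281
```

```bash
python3 -c "
from h import *
place(.06)"
```

```text
t 14.35 tp [ 0.5027 -0.1507  0.1243] now [ 0.4963 -0.1496  0.2039] rot [-0.0026  0.0022  0.0006] slide now-axes [-1.43  0.05  7.86] final-axes [-1.44  0.03  7.86] F [ 1.29 -0.45 -0.51] Fn [ 1.16 -0.3  -0.83] tq [0.06 0.35 0.03] gw 0.281
```

Emit:
{"method": "step_arm", "body": {
  "steps": [
    {"slide": [-0.7,0,3.5],"delta_rot": [0,0,0]},
    {"slide": [-0.7,0,3.5],"delta_rot": [-0.003,0.002,0]},
    {"slide": [0,0,2.5],"delta_rot": [0,0,0]},
    {"slide": [0,0,2],"delta_rot": [0,0,0]},
    {"slide": [0,0,0.9],"delta_rot": [0,0,0]},
    {"slide": [0,0,0],"delta_rot": [0,0,0]},
    {"slide": [0,0,0],"delta_rot": [0,0,0]},
    {"slide": [0,0,0],"delta_rot": [0,0,0]}
  ]
}}

```text
t: 15.15
position: [0.5171, -0.1525, 0.0827]
orientation: [0.009, 0.99, -0.053, 0.133]
wrist_force: [-0.1, -0.4, -0.3]
grip_width: 0.28
```

```bash
python3 -c "
from h import *
import pickle
place(.0)
w=env.get_image('wrist');s=env.get_image('scene');pickle.dump((w,s),open('w5.pkl','wb'))
a=w['color'][0:300,200:440];b=cv2.resize(s['color'][205:295,255:335],None,fx=5,fy=5,interpolation=2)
m=np.zeros((480,800,3),np.uint8);m[:450,:360]=cv2.resize(a,(360,450));m[:450,400:800]=b[:450];cv2.imwrite('pics/w5.png',m[...,::-1])
"
```

```text
t 15.15 tp [ 0.5176 -0.1523  0.0662] now [ 0.5171 -0.1525  0.0827] rot [ 0.0019 -0.0047 -0.0004] slide now-axes [-0.39 -0.03  1.61] final-axes [-0.38 -0.03  1.61] F [-0.1  -0.44 -0.33] Fn [-0.13 -0.45 -0.3 ] tq [ 0.07  0.31 -0.02] gw 0.28
```

View pics/w5.png

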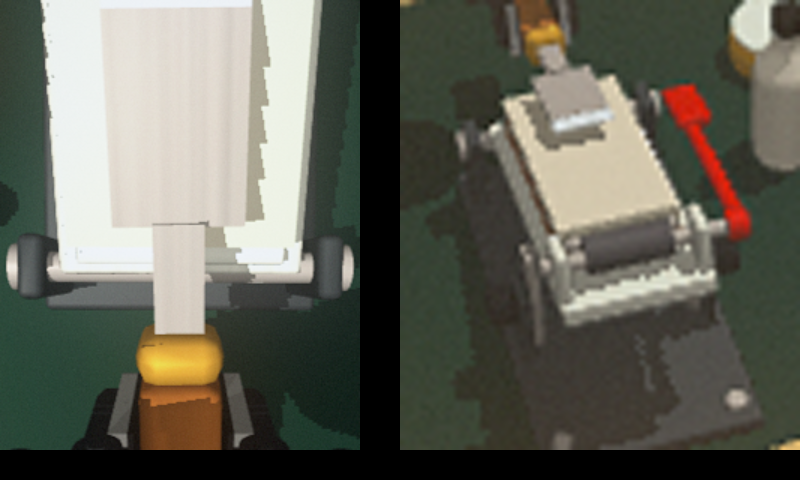

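Emit:
{"method": "step_arm", "body": {
  "steps": [
    {"slide": [0.2,0,0.6],"delta_rot": [0.002,-0.005,0]},
    {"slide": [0,0,0.4],"delta_rot": [0,0,0]},
    {"slide": [0,0,0.2],"delta_rot": [0,0,0]},
    {"slide": [0,0,0],"delta_rot": [0,0,0]},
    {"slide": [0,0,0],"delta_rot": [0,0,0]}
  ]
}}

```text
t: 15.75
position: [0.5216, -0.1529, 0.0712]
orientation: [0.007, 0.99, -0.053, 0.131]
wrist_force: [-4.1, 0.0, 6.3]
grip_width: 0.28
```

```bash
python3 -c "
from h import *
place(.0)"
```

```text
t 15.75 tp [ 0.5176 -0.1523  0.0662] now [ 0.5216 -0.1529  0.0712] rot [-0.0003  0.0008 -0.0009] slide now-axes [-0.52 -0.01  0.38] final-axes [-0.52 -0.02  0.38] F [-4.05  0.03  6.34] Fn [-2.33 -0.41  7.15] tq [0.   0.23 0.04] gw 0.28
```

```bash
cat > m.py <<'E'
from h import *
v=[]
for i in range(6):
    env.get_image('wrist');p,R,s=pose();v.append(np.r_[RS.inv().apply(s['wrist_force']),RS.inv().apply(s['torque']),p,np.arcsin(R.as_matrix()[2,0])])
v=np.array(v);print(s['t'],'Fn',v[:,:3].mean(0).round(2),v[:,2].std().round(2),'T',v[:,3:6].mean(0).round(3),'p',v[:,6:9].mean(0).round(5),'toolpitch',v[:,9].mean().round(4))
E
python3 m.py
```

```text
16.05 Fn [-1.9   0.45  6.73] 0.39 T [ 0.042  0.249 -0.008] p [ 0.52165 -0.15292  0.07124] toolpitch 0.2627
```

Emit:
{"method": "step_arm", "body": {
  "steps": [
    {"slide": [0,0,0.12],"delta_rot": [0,0.02,0]},
    {"slide": [0,0,0],"delta_rot": [0,0,0]},
    {"slide": [0,0,0],"delta_rot": [0,0,0]}
  ]
}}

```text
t: 16.35
position: [0.5223, -0.153, 0.0703]
orientation: [0.008, 0.989, -0.053, 0.141]
wrist_force: [-3.0, 0.8, 6.1]
grip_width: 0.281
```

```bash
python3 m.py
```

```text
16.65 Fn [-1.41  0.14  7.38] 0.46 T [0.044 0.155 0.04 ] p [ 0.52229 -0.15304  0.07029] toolpitch 0.2834
```

Emit:
{"method": "step_arm", "body": {
  "steps": [
    {"slide": [0,0,-0.12],"delta_rot": [0,-0.02,0]},
    {"slide": [0,0,-0.12],"delta_rot": [0,-0.02,0]},
    {"slide": [0,0,0],"delta_rot": [0,0,0]},
    {"slide": [0,0,0],"delta_rot": [0,0,0]}
  ]
}}

```text
t: 17.05
position: [0.5217, -0.153, 0.0724]
orientation: [0.007, 0.991, -0.053, 0.121]
wrist_force: [-2.4, 0.6, 4.7]
grip_width: 0.28
```

```bash
python3 m.py
```

```text
17.35 Fn [-1.19 -0.22  5.98] 0.54 T [-0.022 -0.222 -0.014] p [ 0.5217  -0.15298  0.07236] toolpitch 0.2436
```

Emit:
{"method": "step_arm", "body": {
  "steps": [
    {"slide": [0,0,0.07],"delta_rot": [0,0.01,0]},
    {"slide": [0,0,0.02],"delta_rot": [0,0,0]},
    {"slide": [0,0,0],"delta_rot": [0,0,0]},
    {"slide": [0,0,0],"delta_rot": [0,0,0]},
    {"slide": [0,0,0],"delta_rot": [0,0,0]}
  ]
}}

```text
t: 17.85
position: [0.5221, -0.153, 0.0717]
orientation: [0.007, 0.991, -0.053, 0.127]
wrist_force: [-2.9, 0.3, 8.2]
grip_width: 0.283
```

```bash
python3 m.py; python3 -c "
from h import *
w=env.get_image('wrist');s=env.get_image('scene')
a=w['color'][0:300,200:440];b=cv2.resize(s['color'][205:295,255:335],None,fx=5,fy=5,interpolation=2)
m=np.zeros((480,800,3),np.uint8);m[:450,:360]=cv2.resize(a,(360,450));m[:450,400:800]=b[:450];cv2.imwrite('pics/w6.png',m[...,::-1])
print(pose()[2]['qd'].round(4),pose()[2]['grip_width'])
"
```

```text
18.15 Fn [-0.97  0.11  7.99] 0.19 T [ 0.042 -0.15  -0.018] p [ 0.52207 -0.15303  0.07168] toolpitch 0.2542
[ 0.0013 -0.0008 -0.      0.0002  0.0004  0.0013] 0.27976667987549814
```

View pics/w6.png

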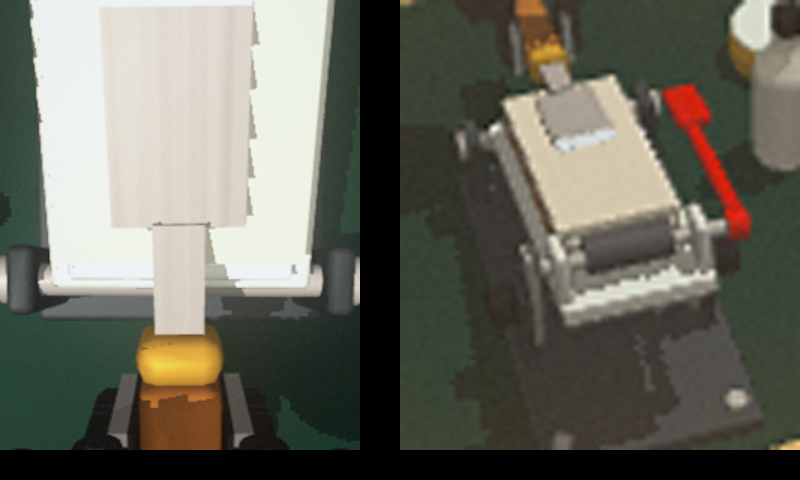

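```bash
python3 -c "
from rig import env
print(env.hand_in()); s=env.state(); print(s['t'],s['wrist_force'],s['grip_width'])"
```

```text
the job is handed in; nothing more can be done
None
the job is handed in; nothing more can be done
```

I pushed the clamp lever down to its hard stop and handed the job in at about 18 s of the 54 s allowed. The gripper still holds the knife with its blade pressed on the stone. `hand_in` reports no verdict, so these are my own last checks:

- **Lever:** it met the stop at about 25 N. The last picture still shows it down beside the stone.
- **Knife:** it was picked up at 110 N and lifted about 17 cm clear of the rest. The finger opening then stayed steady at 0.28.
- **Stone slope:** about 0.252 rad, found by touching the face with the fingertips at two points.
- **Blade angle:** tilting the blade slightly each way moved the contact from heel to tip over about 0.02 rad. I left it between the two, well inside the 0.05 rad allowed.
- **Pressing:** about 8 N square to the face, steady to about 0.2 N, with the arm still.
- **Blade position:** by the picture, the heel is about 9 mm inside the stone's low end and close to the mid line. The handle hangs clear beyond the tray.

- **Checks that disagreed:** the camera put the knife about 4 mm higher in the grip than the touch contact did, and I went by the touch. My camera-only estimates of the slope (about 0.29 to 0.31 rad) were also too high. The stone measured about 74 mm wide instead of 70, so I took the mid line from its cleaner edge.
- **Not measured:** I did not measure the other bench items again at the end. The arm's path kept clear of them.

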